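# Third hand for the tray's last end rail

## Robot

A 7-joint arm with a two-finger parallel gripper is mounted at the origin on the work surface. World frame = base frame: x ahead of the robot, y to its left, z up, the work surface at z = 0. Lengths are in m, angles in rad, forces in N, time in s.
With the tool pointing down it reaches from about 0.425 to 0.925 m from the base axis. Payload 6.8 kg.
Tool frame: the origin (TCP) lies midway between the tips of the shut fingers; the grasp point (between the pads) lies 19 mm behind it (r.grip_depth is the distance from the TCP to the grasp point, in m); z points along the fingers, y is the line along which they close (so a half turn about z gives the same grasp; the last joint's range is limited). The gripper opens to 85 mm and grips with 20 to 120 N. Pads are 22 mm wide; open, the fingers measure 114 mm over their backs; the gripper's body (76 mm by 85 mm) begins 54 mm behind the grasp point. The pads swing forward as they close: fully open they stand 13 mm farther back than shut.
Start: joints at [1.232, 0.477, 0.022, 1.555, -0.011, 1.109, -0.083], TCP at [0.154, -0.657, 0.231] pointing down, gripper open.
Joint ranges: [-2.96, 2.96], [-0.34, 2.1], [-1.41, 1.46], [0.24, 2.44], [-1.37, 4.51], [0.17, 1.92], [-2.96, 2.96]. Speed limits (rad/s): [2.39, 2.39, 3.14, 3.14, 3.14, 3.14, 3.14].

## Interface

Orientations are given as a rotation vector (axis times angle).
In Python, from bench import telemetry, grab_frame, calibration, order, silhouettes, r gives the robot as it stands.
- The arm moves only by the tool apply_moves, never from a script. Its argument "moves" is a list of rows, each a list of 7 numbers: the turn, a rotation vector about the tool's x, y, z scaled (see below), then the shift along the tool's x, y, z scaled (see below), then the opening, from -1 (shut) to 1 (fully open). A call has exactly 8 rows; each row shifts and turns the commanded pose from where the row before left it, along the tool's axes as they then stand; what a row does not reach is not made up. The controller multiplies each number of a shift by 1000 mm and each number of a turn by 6 degrees. A row lasts 1/12 s, in which the tool goes at most 41.7 mm and 7.16 degrees, less where a joint would pass 70% of its speed; a pose out of reach is approached as far as the arm can. A call with a number of a shift or a turn outside -1 to 1 is refused whole. A call with a gripper value outside its range is refused whole. The fingers move at their own pace and stop on an object; "grip_force" is the grip in N (left out, the last holds). Time passes only in rows, so rows that do not move let the fingers close, or fill a call up. It gives the time, the measured TCP pose, the force, the opening and the grip force at its end, in the units of the state.
- telemetry.get_obs(): the state, without advancing time (a new reading comes with each control period).
- grab_frame(name): name is "side" or "top"; returns the picture (384x512x3 uint8, blue, green, red); there is no depth.
- calibration(name): a dict with "fx", "fy", "cx", "cy" (pixels), "k1" (the pictures are not rectified: a ray, as slopes to the right and down, at radius r is drawn at 1 + k1 r^2 times it, then the intrinsics apply), "world_from_camera" (4x4, takes a point from camera to world coordinates). Camera axes: x right, y down, z forward; pixel columns grow to the right and rows downward; lengths in m; the calibration is good to about 2 mm. A picture is of the moment at which its call begins. calibration takes no time and is no camera call.
- order.hand_in(): hands the job in; it is judged then, once.
Trained networks look in the newest picture that a camera, given by its name, has taken for a name from the list of things; names that differ only in an ending like _2 or _b are one class to them, and where a whole thing is asked for, a point or a joint stands for the part that bears it (a point fixed in the world has none). Each returns a list of dicts, best first, with "p" (0 to 1); they miss things now and then, are a little off and sometimes report something else, mostly with a low value. They report only what shows in the picture. A call takes as long as a camera call. They do not tell look-alikes from the thing itself.
- silhouettes(thing, camera): "mask" (384x512 bool, what is visible of it) and "extent" ([centre column, centre row, width, height] in pixels, round what is visible of it).
The state is a dict: "clock": time; "joints": joint angles; "qvel": joint speeds; "tau": joint torques, N m; "tcp_pos": TCP position; "orientation": TCP orientation; "contact_force": force on the tool from outside, world axes, zero at the start; "moment": the same for the moment, N m; "grip_width": finger opening in m; "gripper_force": force on a finger pad.
Only numpy, scipy, OpenCV 4.12 (cv2) and the standard library are available. Lean on these libraries where they do the work, as an engineer would, in place of code of your own. Each camera call takes 0.05 s, during which the arm holds its last target. There are 200 camera calls.

## Task

The lined tray board is clamped in the assembly jig and only one of its two walnut end rails has been screwed on. Take the loose rail, stand it upright on the jig at the end of the board that is still bare, ends even with the board's edges, and press it gently home against the board with a steady push of about 12 newtons (between 8 and 16), so that I can drive the screws. Hold that push for at least three seconds and finish with the robot still pressing; do not ram the rail against the board or disturb the other things on the bench.

Things in the scene. Friction and masses are not known exactly. Their poses are not given: they have to be found in the camera images.
- board: Tray board, plywood lined with dark blue leather, fixed; 160 (its x) x 220 (its y) x 15, lining 2 more. Origin: centre of its underside, on the jig base, 12 mm above the bench; z up. End faces for the rails at its y = +110 and -110. A seated rail has its origin at x 0, y +117 or -117, z 0, along the board's x. Where |y| is over 75 nothing stands above the lining but the fitted rail.
- fitted_rail: The walnut rail already screwed on, with brass screw heads, fixed, at the board's y = +117 or -117 (varies; the other end is bare). Size: 160 long (its x), 14 thick (its y), 42 high, rising to 62 over the middle 90. Origin: centre of its underside, z up. Same either way round.
- loose_rail: The loose walnut rail, 70 to 120 g, dark screw holes, standing upright on the bench left or right of the jig. Size: 160 long (its x), 14 thick (its y), 42 high, rising to 62 over the middle 90. Origin: centre of its underside, z up. Same either way round. Rigid: once it meets the board the push rises steeply, some 10 N per mm.
- jig: Assembly jig, fixed: plywood base 270 (its x, -100 to +170) x 360 (its y) x 12 thick; the rail must stand on it. Origin on the bench under the board's, same axes. Beech fence, 32 high, along the board's +x edge; behind it two toggle clamps with red handles at y = -50 and +50, 66 high, feet on the board at x 58. Thin flat yellow tape lies on the base at the bare end.
- tape_roll: Roll of yellow masking tape lying flat, 92 across, 25 high; origin at the centre of its underside. Leave alone.
- maul: Leatherworker's maul standing on its white head, 68 across, 190 high, red handle up; origin at the centre of its underside. Leave alone.
- screw_jar: Small amber jar of screws with brass lid, 56 across, 60 high; origin at the centre of its underside. Leave alone.
- screwdriver: Screwdriver with red handle lying at the right of the bench, along its own x, 26 high, 200 long, origin mid-length at its underside. Leave alone.
Things that resemble listed ones, but are neither listed nor needed, are in the scene too. What is shaped like the loose_rail but blue is not meant.

How it is judged:
By the outcome, as a careful person would: the job done as asked, in the order asked, and still so for the second after the job is handed in, while the arm keeps its last pose, push and grip.
It also fails if it takes over 58 s, if anything falls off the work surface, if the arm or the gripper's body presses on something with over 40 N, if the wrist force passes 120 N, or if a joint passes its speed limit or range.

## Working session

There is one attempt and no reset: what is moved stays moved. The work goes in short steps, Python scripts to look and compute and a tool call to move; the robot and the scene stay as the last step left them, time stands still between calls to the robot, and variables do not carry over. Pictures are saved under pics/ and viewed, at most 10 in all, crops included, and the job is handed in when it is done.

Besides the shell and the picture viewer there is one more tool, called after "Emit:" in YAML: its name, and indented under it one key for each argument. apply_moves: Moves the arm, as the interface text tells. Its arguments: {"type":"object","properties":{"moves":{"type":"array"},"grip_force":{"type":"number"}},"required":["moves"]}

```bash
mkdir -p pics; ls; python3 - <<'E'
from bench import telemetry, grab_frame, calibration, order, silhouettes, r
import cv2,numpy as np
print(telemetry.get_obs())
for n in("top","side"):
    f=grab_frame(n); cv2.imwrite(f"pics/{n}0.png",f)
    c=calibration(n);print(n,c)
    for t in("board","fitted_rail","loose_rail","jig","tape_roll","maul","screw_jar","screwdriver"):
        s=silhouettes(t,n)
        print(t,[(round(float(d["p"]),2),[int(v) for v in d["extent"]]) for d in s])
a=np.hstack([cv2.imread("pics/top0.png"),cv2.imread("pics/side0.png")])
E
```

```text
pics
{'clock': 0.0, 'joints': array([ 1.23189439,  0.4777902 ,  0.02235716,  1.55644556, -0.01149948,
        1.10930673, -0.08309451]), 'qvel': array([ 6.11323780e-05,  4.03361436e-04, -2.36178419e-03,  1.82091063e-03,
       -6.21923684e-04,  7.59432387e-04, -4.87500191e-04]), 'tau': array([-8.53833808e-05, -5.96443248e+01,  1.60786349e+00, -2.81198305e+01,
        1.24899988e-02,  9.34486248e-03,  2.72736764e-05]), 'tcp_pos': array([ 0.15425152, -0.65653188,  0.23033519]), 'orientation': array([-3.11891953e+00, -3.61551447e-01,  5.52208712e-04]), 'contact_force': array([-0.76976657, -0.43093082, -0.72576617]), 'moment': array([-0.00514074, -0.02562444,  0.02176314]), 'gripper_force': 0.0, 'grip_width': 0.0855979267696577}
top {'fx': 420.6815910203007, 'fy': 420.6815910203007, 'cx': 263.26200474650335, 'cy': 186.01552870111044, 'k1': -0.0871329143794818, 'world_from_camera': array([[ 0.00387335, -0.99880205,  0.04877971,  0.44933234],
       [-0.99998856, -0.00373176,  0.00299334, -0.06909831],
       [-0.00280772, -0.04879075, -0.99880508,  1.23625378],
       [ 0.        ,  0.   
[... 540 characters left out ...]
.012217209438562913, 'world_from_camera': array([[-0.78277186, -0.37849178,  0.49397591, -0.06734703],
       [-0.62187508,  0.44612442, -0.6436182 ,  0.66875371],
       [ 0.02322948, -0.81099752, -0.58458824,  0.73395647],
       [ 0.        ,  0.        ,  0.        ,  1.        ]])}
board [(0.74, [218, 210, 97, 69]), (0.72, [131, 296, 58, 50])]
fitted_rail [(0.89, [244, 180, 48, 30]), (0.47, [81, 237, 36, 79]), (0.29, [320, 168, 33, 24])]
loose_rail [(0.95, [233, 308, 29, 69])]
jig [(0.91, [205, 214, 157, 103]), (0.4, [267, 134, 15, 22])]
tape_roll [(0.65, [318, 169, 31, 25])]
maul [(0.74, [79, 237, 35, 78])]
screw_jar [(0.66, [266, 135, 16, 23])]
screwdriver [(0.79, [336, 140, 25, 16])]
```

View pics/top0.png

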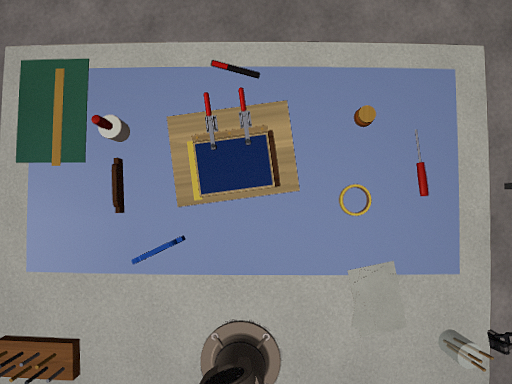

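View pics/side0.png

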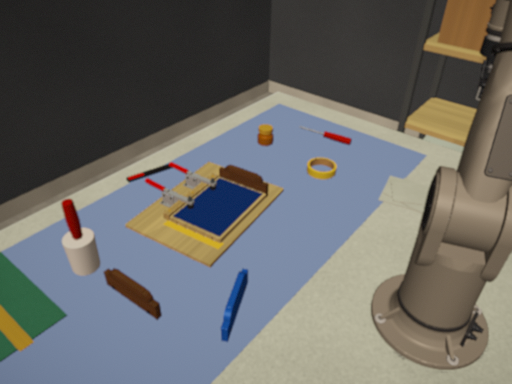

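Top view: the walnut rail stands at (118,186) in top and (131,292) in side. The blue look-alike is at (158,250) and (235,303). The fitted rail is at (275,158), and the network also confuses the screwdriver at (420,163) with it. The bare end with the tape is image-left, about (193,168), which is world +y. I choose the walnut rail at (118,186) and will fit poses in both views.

```bash
cat > h.py <<'E'
import cv2,numpy as np
from scipy.optimize import minimize
from bench import calibration
S=4
def proj(P,c):
    T=np.linalg.inv(c["world_from_camera"]); q=P@T[:3,:3].T+T[:3,3]
    s=q[:,:2]/q[:,2:]; s=s*(1+c["k1"]*(s**2).sum(1,keepdims=True))
    return s*[c["fx"],c["fy"]]+[c["cx"],c["cy"]]
def box(x0,x1,y0,y1,z0,z1): return np.array([[x,y,z] for x in(x0,x1) for y in(y0,y1) for z in(z0,z1)])/1000
RAIL=[box(-80,80,-7,7,0,42),box(-45,45,-7,7,0,62)]
PLATE=[box(-100,170,-180,180,0,12)]
def place(P,p,z=0):
    c,s=np.cos(p[2]),np.sin(p[2]); return P@np.array([[c,-s,0],[s,c,0],[0,0,1]]).T+[p[0],p[1],z]
def render(parts,p,c,roi,z=0):
    x0,y0,x1,y1=roi; m=np.zeros(((y1-y0)*S,(x1-x0)*S),np.uint8)
    for P in parts:
        uv=(proj(place(P,p,z),c)-[x0,y0]+.5)*S-.5
        h=cv2.convexHull((uv*16).round().astype(np.int32)); cv2.fillConvexPoly(m,h,1,shift=4)
    return m.astype(bool)
def up(f,roi):
    x0,y0,x1,y1=roi; return cv2.resize(f[y0:y1,x0:x1],None,fx=S,fy=S,interpolation=cv2.INTER_CUBIC).astype(int)
def fit(parts,views,p0,z=0,d=(.02,.02,.08)):
    # views: (calib, roi, mask, valid)
    def cost(p): return sum((render(parts,p,c,roi,z)^m)[v].sum()/m.sum() for c,roi,m,v in views)
    p=np.array(p0,float)
    for k in(1,.3,.1):
        s=np.vstack([p]+[p+np.eye(3)[i]*d[i]*k for i in range(3)])
        o=minimize(cost,p,method="Nelder-Mead",options=dict(initial_simplex=s,xatol=1e-5,fatol=1e-5)); p=o.x
    return p,o.fun
E
python3 - <<'E'
from h import *
C={n:calibration(n) for n in("top","side")}
F={n:cv2.imread(f"pics/{n}0.png") for n in C}
def view(n,roi,f):
    u=up(F[n],roi); m=f(u); return (C[n],roi,m,np.ones_like(m))
brown=lambda u:(u[...,2]-u[...,0]>-15)
rt=(100,145,135,225); rs=(90,260,175,325)
V=[view("top",rt,brown),view("side",rs,brown)]
jt=(155,88,310,215); js=(120,155,295,265)
J=[view("top",jt,brown),view("side",js,brown)]
def solid(v,lining):
    m=v[2].astype(np.uint8); m=cv2.morphologyEx(m,cv2.MORPH_OPEN,np.ones((5,5)))
    cs,_=cv2.findContours(m,cv2.RETR_EXTERNAL,cv2.CHAIN_APPROX_NONE); c=max(cs,key=cv2.contourArea)
    o=np.zeros_like(m); cv2.drawContours(o,[c],-1,1,-1); return (v[0],v[1],o.astype(bool),v[3])
J=[solid(v,0) for v in J]; V=[solid(v,0) for v in V]
for name,parts,vs,p0 in(("rail",RAIL,V,(.45,.28,.0)),("jig",PLATE,J,(.5,0.0,.1))):
    for sel in(vs,vs[:1],vs[1:]):
        p,f=fit(parts,sel,p0); print(name,p.round(4),np.degrees(p[2]).round(2),round(f,3))
        if len(sel)==2: P=p
    if name=="rail": R=P
    else: Jp=P
tiles=[]
for n,roi in(("top",(95,85,310,230)),("side",(85,150,300,330))):
    x0,y0,x1,y1=roi; k=3
    im=cv2.resize(F[n][y0:y1,x0:x1],None,fx=k,fy=k,interpolation=cv2.INTER_CUBIC)
    def dr(P,p,z,col):
        uv=(proj(place(P,p,z),C[n])-[x0,y0]+.5)*k-.5
        for i in range(8):
            for j in range(i):
                if bin(i^j).count("1")==1: cv2.line(im,tuple(map(int,uv[i].round())),tuple(map(int,uv[j].round())),col,1)
    for b in RAIL: dr(b,R,0,(0,255,0))
    dr(PLATE[0],Jp,0,(0,255,255)); dr(box(-80,80,-110,110,0,17),Jp,.012,(255,0,255))
    for b in RAIL: dr(b+[0,-.117,0],Jp,.012,(0,255,0))
    cv2.imwrite(f"pics/ov_{n}.png",im)
E
```

```text
rail [0.4678 0.1911 0.1422] 8.15 2.0
rail [0.45 0.28 0.  ] 0.0 1.0
rail [0.4678 0.1911 0.1422] 8.15 1.0
jig [0.5724 0.0208 0.1355] 7.76 0.203
jig [0.5718 0.0215 0.1377] 7.89 0.02
jig [0.5755 0.0185 0.1393] 7.98 0.16
```

View pics/ov_top.png

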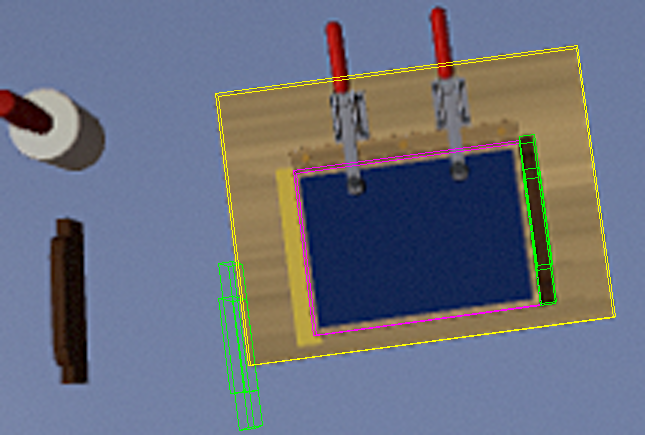

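View pics/ov_side.png

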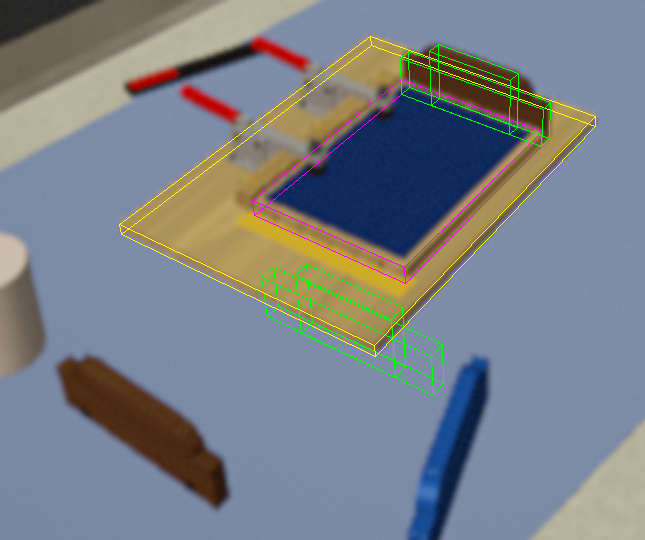

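```bash
cat > m.py <<'E'
from h import *
C={n:calibration(n) for n in("top","side")}
def big(m):
    m=cv2.morphologyEx(m.astype(np.uint8),cv2.MORPH_OPEN,np.ones((5,5)))
    cs,_=cv2.findContours(m,cv2.RETR_EXTERNAL,cv2.CHAIN_APPROX_NONE); o=np.zeros_like(m)
    cv2.drawContours(o,[max(cs,key=cv2.contourArea)],-1,1,-1); return o.astype(bool)
def view(F,n,roi):
    u=up(F[n],roi); m=big(u[...,2]-u[...,0]>-15); return [C[n],roi,m,np.ones_like(m)]
E
python3 - <<'E'
from m import *
F={n:cv2.imread(f"pics/{n}0.png") for n in C}
V=[view(F,"top",(100,145,135,225)),view(F,"side",(90,260,175,325))]
J=[view(F,"top",(155,88,310,215)),view(F,"side",(120,155,295,265))]
FR=PLATE+[b+[0,-.117,.012] for b in RAIL]
# side: ignore the clamp-side edge
h,w=J[1][2].shape; yy,xx=np.mgrid[:h,:w]; X=xx/S+120; Y=yy/S+155
J[1][3]=~((X<245)&(Y<225-(X-125)*.5+14)) & ~((X>225)&(Y<185))
J[0][3]=~((np.mgrid[:J[0][2].shape[0],:J[0][2].shape[1]][0]/S+88)<118)
for name,parts,vs,p0 in(("rail",RAIL,V,(.51,.345,.04)),("jig",FR,J,(.572,.021,.138))):
    for sel in(vs,vs[:1],vs[1:]):
        p,f=fit(parts,sel,p0,d=(.01,.01,.06)); print(name,p.round(4),np.degrees(p[2]).round(2),round(f,3))
        if len(sel)==2: P=p
    for z,n in((0,"top"),(0,"side")): pass
    if name=="rail": R=P
    else: Jp=P
t=[]
for n,roi in(("top",(95,130,145,235)),("side",(85,255,185,330)),("side",(150,150,290,255))):
    x0,y0,x1,y1=roi;k=5 if n=="top" else 4
    im=cv2.resize(F[n][y0:y1,x0:x1],None,fx=k,fy=k,interpolation=cv2.INTER_CUBIC)
    for B,p in [(b,R) for b in RAIL]+[(b,Jp) for b in FR+[box(-80,80,-110,110,12,29)]]:
        uv=(proj(place(B,p),C[n])-[x0,y0]+.5)*k-.5
        cv2.polylines(im,[cv2.convexHull(uv.round().astype(np.int32))],True,(0,255,0),1)
    t.append(im)
H=600
W=np.zeros((600,800,3),np.uint8)
W[:t[0].shape[0],:250]=t[0];W[:300,250:650]=t[1]
b=cv2.resize(t[2],(400,300)); W[300:,250:650]=b
cv2.imwrite("pics/ov2.png",W)
E
```

```text
rail [0.51   0.3572 0.0476] 2.73 0.27
rail [0.5094 0.3596 0.0565] 3.24 0.112
rail [0.5144 0.355  0.0406] 2.33 0.093
jig [0.5719 0.0212 0.137 ] 7.85 0.017
jig [0.5717 0.0215 0.1378] 7.9 0.002
jig [0.5749 0.0195 0.1373] 7.87 0.002
```

View pics/ov2.png

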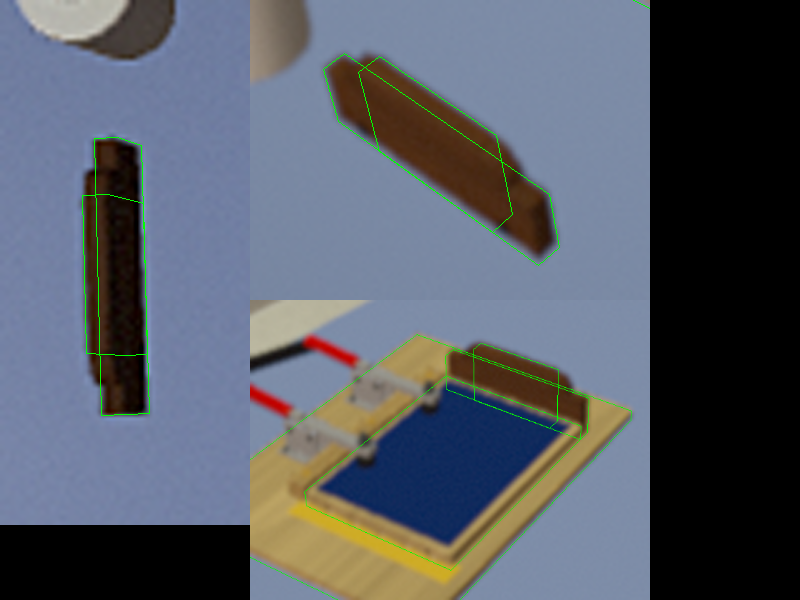

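The poses hold up. Only the rail's shoulder is tapered, so I refit with that and plan the approach.

```bash
cat >> m.py <<'E'
def ramp(a): return np.vstack([box(-a,a,-7,7,0,42),box(-45,45,-7,7,0,62)])
RAIL=[box(-80,80,-7,7,0,42),ramp(60)]
E
cat > st.py <<'E'
import sys,numpy as np
from scipy.spatial.transform import Rotation as Ro
from bench import telemetry
def st(t=None):
    o=telemetry.get_obs(); M=Ro.from_rotvec(o["orientation"]).as_matrix()
    print("t",round(o["clock"],2),"tcp",(o["tcp_pos"]*1000).round(1),"yaw",round(np.arctan2(M[1,0],M[0,0]),4),"tilt",M[:2,2].round(4),"F",o["contact_force"].round(2),"w",round(o["grip_width"]*1000,1),"gf",round(o["gripper_force"],1),"q",o["joints"].round(2))
    if t is not None: print("tool delta mm",(M.T@(np.array(t[:3])-o["tcp_pos"])*1000).round(1),"turn units about tool z",round(-np.degrees(t[3]-np.arctan2(M[1,0],M[0,0]))/6,3))
    return o,M
if __name__=="__main__": st([float(a) for a in sys.argv[1:]] or None)
E
python3 - <<'E'
from m import *
F={n:cv2.imread(f"pics/{n}0.png") for n in C}
V=[view(F,"top",(100,145,135,225)),view(F,"side",(90,260,175,325))]
for sel in(V,V[:1],V[1:]):
    p,f=fit(RAIL,sel,(.511,.357,.045),d=(.01,.01,.06)); print(p.round(4),round(f,3))
E
python3 st.py .45 -.35 .2 .045
```

```text
[0.51   0.3573 0.0453] 0.239
[0.5094 0.3594 0.0516] 0.101
[0.5142 0.355  0.0411] 0.082
t 0.9 tcp [ 154.4 -657.1  231.3] yaw 0.2307 tilt [ 0. -0.] F [ 0.22 -0.3  -0.21] w 85.5 gf 0.0 q [ 1.23  0.48  0.02  1.56 -0.01  1.11 -0.08]
tool delta mm [ 358.  -231.4   31.3] turn units about tool z 1.773
```

Emit:
apply_moves:
  moves:
    - [0, 0, 0.89, 0, 0, 0, 1]
    - [0, 0, 0.88, 0, 0, 0, 1]
    - [0, 0, 0, 0.028, -0.028, 0, 1]
    - [0, 0, 0, 0.028, -0.028, 0, 1]
    - [0, 0, 0, 0.028, -0.028, 0, 1]
    - [0, 0, 0, 0.028, -0.028, 0, 1]
    - [0, 0, 0, 0.028, -0.028, 0, 1]
    - [0, 0, 0, 0.028, -0.028, 0, 1]

```text
clock: 1.57
tcp_pos: [0.3157, -0.4802, 0.2316]
orientation: [3.14, 0.071, 0.001]
contact_force: [0.4, -0.5, 0.3]
grip_width: 0.0852
gripper_force: 0.0
```

Emit:
apply_moves:
  moves:
    - [0, 0, 0, 0.028, -0.028, 0, 1]
    - [0, 0, 0, 0.028, -0.028, 0, 1]
    - [0, 0, 0, 0.028, -0.028, 0, 1]
    - [0, 0, 0, 0.028, -0.028, 0, 1]
    - [0, 0, 0, 0.028, -0.028, 0, 1]
    - [0, 0, 0, 0, -0.04, 0, 1]
    - [0, 0, 0, 0, -0.04, 0, 1]
    - [0, 0, 0, 0, -0.04, 0, 1]

```text
clock: 2.23
tcp_pos: [0.4428, -0.2136, 0.2313]
orientation: [3.141, 0.072, 0.0]
contact_force: [0.5, -0.2, -0.8]
grip_width: 0.0854
gripper_force: 0.0
```

```bash
python3 st.py .512 .357 .15 .0457
```

```text
t 2.23 tcp [ 442.8 -213.6  231.3] yaw 0.0459 tilt [ 0.0002 -0.0001] F [ 0.48 -0.21 -0.83] w 85.4 gf 0.0 q [ 0.49  0.18 -0.18  1.97  0.04  0.99 -1.24]
tool delta mm [  95.3 -566.9   81.2] turn units about tool z 0.002
```

Emit:
apply_moves:
  moves:
    - [0, 0, 0, 0.008, -0.04, 0, 1]
    - [0, 0, 0, 0.008, -0.04, 0, 1]
    - [0, 0, 0, 0.008, -0.04, 0, 1]
    - [0, 0, 0, 0.008, -0.04, 0, 1]
    - [0, 0, 0, 0.008, -0.04, 0, 1]
    - [0, 0, 0, 0.008, -0.04, 0, 1]
    - [0, 0, 0, 0.008, -0.04, 0, 1]
    - [0, 0, 0, 0.008, -0.04, 0, 1]

```text
clock: 2.9
tcp_pos: [0.4921, 0.1089, 0.2317]
orientation: [3.141, 0.071, 0.002]
contact_force: [0.9, 0.1, -0.3]
grip_width: 0.0852
gripper_force: 0.0
```

Emit:
apply_moves:
  moves:
    - [0, 0, 0, 0.008, -0.04, 0, 1]
    - [0, 0, 0, 0.008, -0.04, 0, 1]
    - [0, 0, 0, 0.005, -0.04, 0, 1]
    - [0, 0, 0, 0.005, -0.035, 0.01, 1]
    - [0, 0, 0, 0, -0.02, 0.02, 1]
    - [0, 0, 0, 0, 0, 0.03, 1]
    - [0, 0, 0, 0, 0, 0.02, 1]
    - [0, 0, 0, 0, 0, 0, 1]

```text
clock: 3.57
tcp_pos: [0.5076, 0.2817, 0.147]
orientation: [3.137, 0.073, -0.01]
contact_force: [-0.3, -0.4, -0.9]
grip_width: 0.0854
gripper_force: 0.0
```

```bash
python3 st.py .512 .357 .028 .0457
```

```text
t 3.57 tcp [507.6 281.7 147. ] yaw 0.0465 tilt [-0.0065 -0.0039] F [-0.28 -0.35 -0.92] w 85.4 gf 0.0 q [-0.27  0.46 -0.45  1.83  0.25  0.91 -2.35]
tool delta mm [  8.7 -75.5 118.7] turn units about tool z 0.008
```

Emit:
apply_moves:
  moves:
    - [0, 0, 0, 0.003, -0.015, 0, 1]
    - [0, 0, 0, 0.002, -0.015, 0, 1]
    - [0, 0, 0, 0.002, -0.015, 0, 1]
    - [0, 0, 0, 0.002, -0.015, 0, 1]
    - [0, 0, 0, 0, -0.015, 0, 1]
    - [0, 0, 0, 0, 0, 0, 1]
    - [0, 0, 0, 0, 0, 0, 1]
    - [0, 0, 0, 0, 0, 0, 1]

```text
clock: 4.23
tcp_pos: [0.5156, 0.358, 0.1512]
orientation: [3.14, 0.071, -0.0]
contact_force: [-0.5, -0.1, 0.2]
grip_width: 0.0853
gripper_force: 0.0
```

```bash
python3 st.py .512 .357 .028 .0457; python3 - <<'E'
from m import *
from bench import grab_frame
F={n:grab_frame(n) for n in C}
a=cv2.resize(F["side"][200:350,60:260],(800,600),interpolation=cv2.INTER_CUBIC); cv2.imwrite("pics/s2.png",a)
E
```

```text
t 4.23 tcp [515.6 358.  151.2] yaw 0.0455 tilt [-0.0001 -0.0008] F [-0.45 -0.14  0.21] w 85.3 gf 0.0 q [-0.38  0.52 -0.45  1.72  0.27  0.96 -2.45]
tool delta mm [ -3.7   0.7 123.2] turn units about tool z -0.002
```

View pics/s2.png

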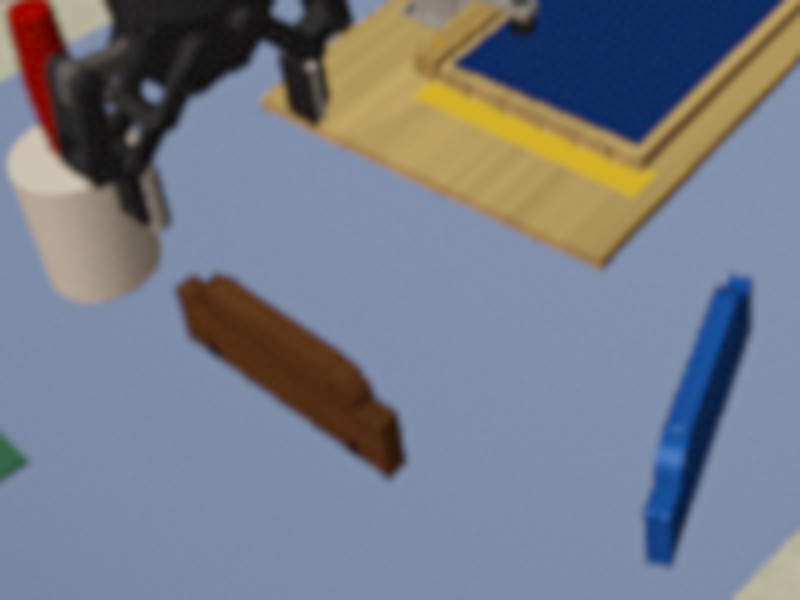

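The crop shows the open fingers at about (148,215) and (310,105), on either side of the brown rail, and the maul clear behind. Descending.

Emit:
apply_moves:
  moves:
    - [0, 0, 0, -0.003, 0, 0.02, 1]
    - [0, 0, 0, 0, 0, 0.02, 1]
    - [0, 0, 0, 0, 0, 0.02, 1]
    - [0, 0, 0, 0, 0, 0.02, 1]
    - [0, 0, 0, 0, 0, 0.02, 1]
    - [0, 0, 0, 0, 0, 0.015, 1]
    - [0, 0, 0, 0, 0, 0.008, 1]
    - [0, 0, 0, 0, 0, 0, 1]

```text
clock: 5.0
tcp_pos: [0.512, 0.3565, 0.0265]
orientation: [3.138, 0.07, -0.004]
contact_force: [0.1, 0.3, -0.2]
grip_width: 0.0859
gripper_force: 0.0
```

Emit:
apply_moves:
  moves:
    - [0, 0, 0, 0, 0, 0, 0.2]
    - [0, 0, 0, 0, 0, 0, 0.0]
    - [0, 0, 0, 0, 0, 0, -0.3]
    - [0, 0, 0, 0, 0, 0, -0.6]
    - [0, 0, 0, 0, 0, 0, -1]
    - [0, 0, 0, 0, 0, 0, -1]
    - [0, 0, 0, 0, 0, 0, -1]
    - [0, 0, 0, 0, 0, 0, -1]
  grip_force: 50

```text
clock: 5.67
tcp_pos: [0.513, 0.3585, 0.0289]
orientation: [-3.14, -0.071, -0.001]
contact_force: [-1.2, 0.1, 5.1]
grip_width: 0.0131
gripper_force: 49.4
```

```bash
python3 st.py .512 .357 .028 .0457
```

```text
t 5.67 tcp [513.  358.5  28.9] yaw 0.0454 tilt [0.0008 0.0006] F [-1.24  0.11  5.15] w 13.1 gf 49.4 q [-0.42  0.67 -0.39  1.8   0.36  0.74 -2.53]
tool delta mm [-1.1  1.5  0.9] turn units about tool z -0.003
```

Emit:
apply_moves:
  moves:
    - [0, 0, 0, 0, 0, -0.01, -1]
    - [0, 0, 0, 0, 0, -0.02, -1]
    - [0, 0, 0, 0, 0, -0.02, -1]
    - [0, 0, -0.4, 0, 0, -0.02, -1]
    - [0, 0, -0.47, 0, 0, -0.01, -1]
    - [0, 0, 0, 0, 0.03, 0, -1]
    - [0, 0, 0, 0, 0.03, 0, -1]
    - [0, 0, 0, 0, 0.03, 0, -1]

```text
clock: 6.33
tcp_pos: [0.5247, 0.2683, 0.1089]
orientation: [-3.134, -0.217, -0.0]
contact_force: [1.2, -0.0, -1.6]
grip_width: 0.0132
gripper_force: 49.0
```

```bash
python3 st.py .5539 .1612 .08 .1372
```

```text
t 6.33 tcp [524.7 268.3 108.9] yaw 0.138 tilt [0.0002 0.    ] F [ 1.17 -0.   -1.64] w 13.2 gf 49.0 q [-0.23  0.52 -0.46  1.85  0.3   0.84 -2.27]
tool delta mm [ 14.2 110.1  28.9] turn units about tool z 0.008
```

Emit:
apply_moves:
  moves:
    - [0, 0, 0, 0.005, 0.03, 0, -1]
    - [0, 0, 0, 0.005, 0.03, 0, -1]
    - [0, 0, 0, 0.004, 0.02, 0, -1]
    - [0, 0, 0, 0, 0.01, 0, -1]
    - [0, 0, 0, 0, 0, 0, -1]
    - [0, 0, 0, 0, 0, 0, -1]
    - [0, 0, 0, 0, 0, 0, -1]
    - [0, 0, 0, 0, 0, 0, -1]

```text
clock: 7.0
tcp_pos: [0.5503, 0.1842, 0.1085]
orientation: [-3.133, -0.219, 0.0]
contact_force: [0.2, 0.0, -1.6]
grip_width: 0.0134
gripper_force: 48.9
```

```bash
cat > look.py <<'E'
import sys
from m import *
from st import st
from bench import grab_frame
o,M=st([.5539,.1612,.08,.1372])
p=[*o["tcp_pos"][:2],np.arctan2(M[1,0],M[0,0])]; z=o["tcp_pos"][2]-.0289
ims=[]
for n in("top","side"):
    f=grab_frame(n); cv2.imwrite(f"pics/{sys.argv[1]}_{n}.png",f)
    c=proj(np.array([[p[0],p[1],z+.03]]),C[n])[0]; k=5
    x0,y0=(c-[40,58]).astype(int); im=cv2.resize(f[y0:y0+116,x0:x0+80],None,fx=k,fy=k,interpolation=cv2.INTER_CUBIC)
    for B in RAIL:
        uv=(proj(place(B,p,z),C[n])-[x0,y0]+.5)*k-.5
        cv2.polylines(im,[cv2.convexHull(uv.round().astype(np.int32))],True,(0,255,0),1)
    ims.append(im); print(n,x0,y0)
cv2.imwrite(f"pics/{sys.argv[1]}.png",np.hstack(ims))
E
python3 look.py hand
```

```text
t 7.0 tcp [550.3 184.2 108.5] yaw 0.1397 tilt [-0.0001  0.0012] F [ 0.25  0.04 -1.58] w 13.4 gf 48.9 q [-0.08  0.51 -0.45  1.87  0.29  0.83 -2.11]
tool delta mm [ 0.3 23.3 28.5] turn units about tool z 0.024
top 130 110
side 135 155
```

View pics/hand.png

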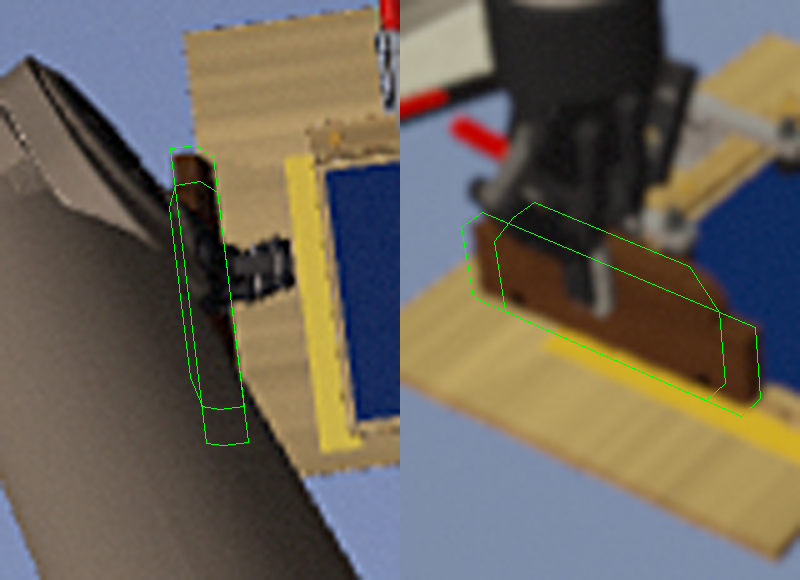

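```bash
cat > hand.py <<'E'
import sys
from m import *
from st import st
o,M=st(); tcp=o["tcp_pos"]; yaw=np.arctan2(M[1,0],M[0,0]); ex=M[:,0]; ey=-M[:,1]
J={"side":(.5749,.0195),"top":(.5717,.0215)}
dz=float(sys.argv[2]) if len(sys.argv)>2 else .0289
out=[]
for n in("side","top"):
    f=cv2.imread(f"pics/{sys.argv[1]}_{n}.png"); c=proj(np.array([[*tcp[:2],tcp[2]]]),C[n])[0].astype(int)
    roi=(c[0]-50,c[1]-60,c[0]+50,c[1]+60); u=up(f,roi); b,g,r=u[...,0],u[...,1],u[...,2]
    m=(r-b>18)&(r<125)&(r>1.55*b); m=cv2.morphologyEx(m.astype(np.uint8),cv2.MORPH_OPEN,np.ones((5,5)))
    nn,l,s,_=cv2.connectedComponentsWithStats(m); i=1+np.argmax(s[1:,4]); m=l==i if n=="side" else m>0
    grip=((abs(r-b)<16)&(r<95))
    if n=="top": grip|=(np.mgrid[:u.shape[0],:u.shape[1]][0]>u.shape[0]*.42)
    v=~(cv2.dilate(grip.astype(np.uint8),np.ones((9,9)))>0)
    near=cv2.dilate(render(RAIL,[*tcp[:2],yaw],C[n],roi,tcp[2]-dz).astype(np.uint8),np.ones((41,41)))>0
    v&=near
    vis=np.clip(u,0,255).astype(np.uint8); vis[m&v]=(0,255,255); vis[~v]//=2; out.append(vis)
    def cost(q): return ((render(RAIL,[tcp[0]+q[0]*ex[0]+q[1]*ey[0],tcp[1]+q[0]*ex[1]+q[1]*ey[1],yaw+q[3]],C[n],roi,tcp[2]-dz+q[2])^m)[v].mean()*100
    best=None
    for z in (0,.003,-.003):
        q=np.array([0,0,z,0.])
        for k in(1,.4,.15):
            fr=np.diag([.006,.006,.004,.03])*k
            if n=="top": fr[2]*=0.0001
            o2=minimize(cost,q,method="Nelder-Mead",options=dict(initial_simplex=np.vstack([q,q+fr]),xatol=1e-5,fatol=1e-5)); q=o2.x
        print(n,"start z",z,"offset along,across,z mm",(q[:3]*1000).round(1),"dyaw",q[3].round(3),"cost",round(o2.fun,3))
        if best is None or o2.fun<best[0]: best=(o2.fun,q)
    q=best[1]; ctr=tcp+q[0]*ex+q[1]*ey; d=ctr[:2]-J[n]; a=.1372
    print("  in board frame x,y mm",(np.array([d[0]*np.cos(a)+d[1]*np.sin(a),-d[0]*np.sin(a)+d[1]*np.cos(a)])*1000).round(1),"yaw rel",round(yaw+q[3]-a,4),"bottom z",((tcp[2]-dz+q[2])*1000).round(1))
    w=render(RAIL,[*ctr[:2],yaw+q[3]],C[n],roi,tcp[2]-dz+q[2]).astype(np.uint8)
    cs,_=cv2.findContours(w,cv2.RETR_EXTERNAL,cv2.CHAIN_APPROX_NONE); cv2.drawContours(vis,cs,-1,(0,255,0),1)
cv2.imwrite(f"pics/{sys.argv[1]}_fit.png",np.hstack(out))
E
python3 hand.py hand
```

```text
File "hand.py", line 19
    def cost(q): return ((render(RAIL,[tcp[0]+q[0]*ex[0]+q[1]*ey[0],tcp[1]+q[0]*ex[1]+q[1]*ey[1],yaw+q[3]],C[n],roi,tcp[2]-dz+q[2])^m)[v].mean()*100
                        ^
SyntaxError: '(' was never closed
```

```bash
sed -i 's/def cost(q): return ((render/def cost(q): return (render/; s/\^m)\[v\].mean/^(m>0))[v].mean/; s/return (render/return (render/' hand.py; sed -i 's/return (render/return ((render/;s/)\^(m>0))\[v\].mean()\*100/)^(m>0))[v]).mean()*100/' hand.py; python3 hand.py hand
```

```text
t 7.1 tcp [550.5 183.5 108.4] yaw 0.139 tilt [-0.0002  0.0007] F [ 0.05  0.26 -1.24] w 13.3 gf 48.9 q [-0.08  0.51 -0.45  1.87  0.29  0.83 -2.11]
side start z 0 offset along,across,z mm [-1.8 -3.1  3.1] dyaw 0.003 cost 1.315
side start z 0.003 offset along,across,z mm [-3.7 -1.2  5.4] dyaw 0.001 cost 1.433
side start z -0.003 offset along,across,z mm [-0.1 -5.1  0.7] dyaw 0.003 cost 1.186
  in board frame x,y mm [ -1.8 160.7] yaw rel 0.0052 bottom z 80.2
top start z 0 offset along,across,z mm [-4.5  0.9  0. ] dyaw 0.013 cost 0.0
top start z 0.003 offset along,across,z mm [-5.6 -0.3  3. ] dyaw 0.028 cost 0.0
top start z -0.003 offset along,across,z mm [-6.2  0.3 -3. ] dyaw 0.046 cost 0.0
  in board frame x,y mm [ -3.3 164.3] yaw rel 0.0145 bottom z 79.5
```

View pics/hand_fit.png

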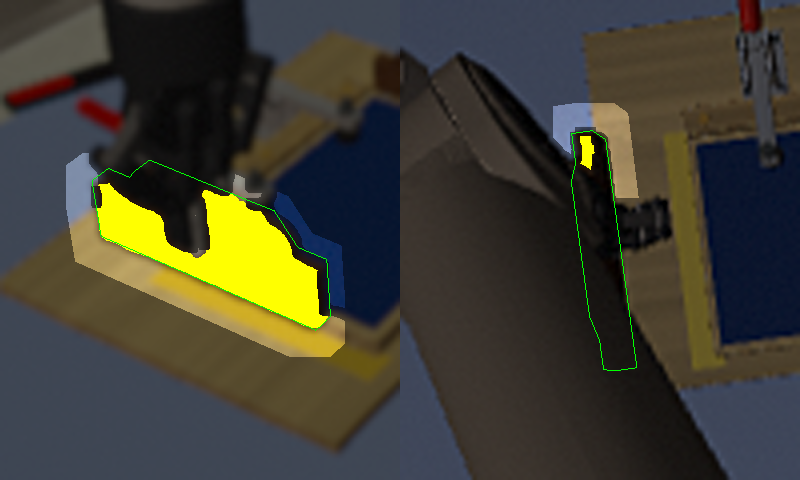

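```bash
python3 st.py .5573 .1617 .045 .1372
```

```text
t 7.1 tcp [550.5 183.5 108.4] yaw 0.139 tilt [-0.0002  0.0007] F [ 0.05  0.26 -1.24] w 13.3 gf 48.9 q [-0.08  0.51 -0.45  1.87  0.29  0.83 -2.11]
tool delta mm [ 3.7 22.6 63.3] turn units about tool z 0.018
```

Emit:
apply_moves:
  moves:
    - [0, 0, 0.018, 0.004, 0.008, 0, -1]
    - [0, 0, 0, 0, 0.008, 0.01, -1]
    - [0, 0, 0, 0, 0.006, 0.015, -1]
    - [0, 0, 0, 0, 0, 0.015, -1]
    - [0, 0, 0, 0, 0, 0.013, -1]
    - [0, 0, 0, 0, 0, 0.01, -1]
    - [0, 0, 0, 0, 0, 0, -1]
    - [0, 0, 0, 0, 0, 0, -1]

```text
clock: 7.77
tcp_pos: [0.5576, 0.1605, 0.0446]
orientation: [3.134, 0.212, -0.002]
contact_force: [-0.3, -0.1, -0.7]
grip_width: 0.0135
gripper_force: 48.9
```

Emit:
apply_moves:
  moves:
    - [0, 0, 0, 0, 0, 0, -1]
    - [0, 0, 0, 0, 0, 0, -1]
    - [0, 0, 0, 0, 0, 0, -1]
    - [0, 0, 0, 0, 0, 0, -1]
    - [0, 0, 0, 0, 0, 0, -1]
    - [0, 0, 0, 0, 0, 0, -1]
    - [0, 0, 0, 0, 0, 0, -1]
    - [0, 0, 0, 0, 0, 0, -1]

```text
clock: 8.43
tcp_pos: [0.558, 0.1605, 0.0454]
orientation: [3.134, 0.211, 0.0]
contact_force: [-0.1, 0.2, -0.0]
grip_width: 0.0135
gripper_force: 48.9
```

```bash
python3 look.py pre; python3 hand.py pre; python3 - <<'E'
from m import *
# side crop with board/rail predicted outlines in side-camera's own jig frame
f=cv2.imread("pics/pre_side.png"); x0,y0,x1,y1=140,170,270,260;k=6
im=cv2.resize(f[y0:y1,x0:x1],None,fx=k,fy=k,interpolation=cv2.INTER_CUBIC)
for B in[box(-80,80,-110,110,12,27),box(-80,80,135,149,12,54),np.vstack([box(-80,80,135,149,12,12)])]:
    uv=(proj(place(B,(.5749,.0195,.1372)),C["side"])-[x0,y0]+.5)*k-.5
    cv2.polylines(im,[cv2.convexHull(uv.round().astype(np.int32))],True,(0,255,0),1)
cv2.imwrite("pics/pre_c.png",im)
E
```

```text
t 8.43 tcp [558.  160.5  45.4] yaw 0.1346 tilt [ 0.0001 -0.    ] F [-0.15  0.17 -0.01] w 13.5 gf 48.9 q [-0.08  0.59 -0.41  1.9   0.34  0.72 -2.12]
tool delta mm [ -4.   -1.3 -34.6] turn units about tool z -0.025
top 143 109
side 143 170
t 8.53 tcp [558.  160.5  45.3] yaw 0.1347 tilt [ 0. -0.] F [ 0.43 -0.15  0.28] w 13.4 gf 48.9 q [-0.08  0.59 -0.41  1.9   0.34  0.72 -2.12]
side start z 0 offset along,across,z mm [-1.4 -3.5  2.4] dyaw -0.015 cost 1.607
side start z 0.003 offset along,across,z mm [-5.2 -0.   6.7] dyaw -0.016 cost 1.862
side start z -0.003 offset along,across,z mm [ 0.6 -5.8 -0.4] dyaw -0.015 cost 1.435
  in board frame x,y mm [  3.2 136.3] yaw rel -0.0172 bottom z 16.0
top start z 0 offset along,across,z mm [-3.8  2.1  0. ] dyaw -0.024 cost 0.586
top start z 0.003 offset along,across,z mm [-4.4  0.   3. ] dyaw -0.009 cost 0.556
top start z -0.003 offset along,across,z mm [-3.4  1.3 -3. ] dyaw -0.01 cost 0.556
  in board frame x,y mm [  1.  139.6] yaw rel -0.0113 bottom z 19.4
```

View pics/pre_c.png

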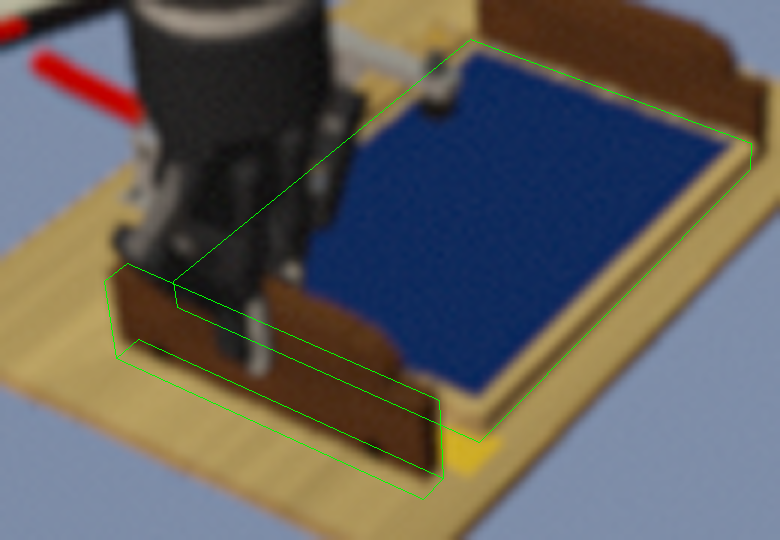

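Emit:
apply_moves:
  moves:
    - [0, 0, -0.02, 0, 0, 0.002, -1]
    - [0, 0, 0, 0, 0, 0.001, -1]
    - [0, 0, 0, 0, 0, 0.0005, -1]
    - [0, 0, 0, 0, 0, 0, -1]
    - [0, 0, 0, 0, 0, 0, -1]
    - [0, 0, 0, 0, 0, 0, -1]
    - [0, 0, 0, 0, 0, 0, -1]
    - [0, 0, 0, 0, 0, 0, -1]

```text
clock: 9.2
tcp_pos: [0.558, 0.1605, 0.0419]
orientation: [-3.134, -0.215, -0.0]
contact_force: [-0.3, 0.9, -0.6]
grip_width: 0.0134
gripper_force: 48.9
```

```bash
python3 st.py .5573 .1364 .041 .1372
```

```text
t 9.2 tcp [558.  160.5  41.9] yaw 0.1367 tilt [0.0002 0.    ] F [-0.32  0.92 -0.57] w 13.4 gf 48.9 q [-0.08  0.6  -0.4   1.9   0.35  0.71 -2.12]
tool delta mm [-4.  23.8  0.9] turn units about tool z -0.005
```

Emit:
apply_moves:
  moves:
    - [0, 0, 0, 0, 0.003, 0, -1]
    - [0, 0, 0, 0, 0.003, 0, -1]
    - [0, 0, 0, 0, 0.003, 0, -1]
    - [0, 0, 0, 0, 0.003, 0, -1]
    - [0, 0, 0, 0, 0.002, 0.0005, -1]
    - [0, 0, 0, 0, 0, 0.0005, -1]
    - [0, 0, 0, 0, 0, 0, -1]
    - [0, 0, 0, 0, 0, 0, -1]

```text
clock: 9.87
tcp_pos: [0.56, 0.1467, 0.0409]
orientation: [-3.134, -0.215, -0.0]
contact_force: [-0.2, -0.4, 0.3]
grip_width: 0.0132
gripper_force: 49.0
```

```bash
python3 st.py .5573 .1364 .041 .1372; python3 - <<'E'
from bench import grab_frame
import cv2
f=grab_frame("side"); cv2.imwrite("pics/n_side.png",f)
cv2.imwrite("pics/n_c.png",cv2.resize(f[185:260,150:250],(800,600),interpolation=cv2.INTER_CUBIC))
E
```

```text
t 9.87 tcp [560.  146.7  40.9] yaw 0.1367 tilt [0.0002 0.0001] F [-0.16 -0.37  0.3 ] w 13.2 gf 49.0 q [-0.06  0.6  -0.4   1.91  0.35  0.71 -2.1 ]
tool delta mm [-4.1  9.8 -0.1] turn units about tool z -0.005
```

View pics/n_c.png

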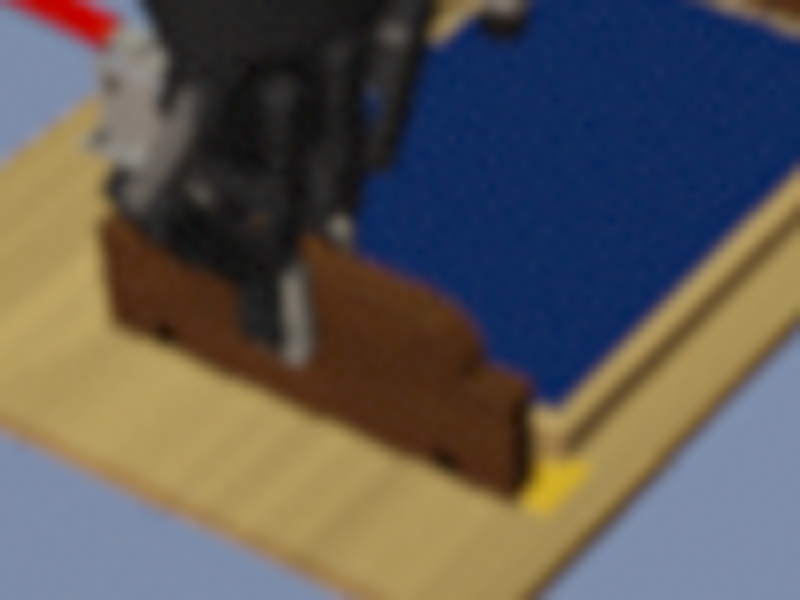

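The close view shows the rail's near bottom corner at about (515,497) on the line of the board's near edge, which runs through (567,450). Its offset in x is about +0.5 mm. Closing the gap slowly.

Emit:
apply_moves:
  moves:
    - [0, 0, 0, -0.0005, 0.001, 0, -1]
    - [0, 0, 0, 0, 0.001, 0, -1]
    - [0, 0, 0, 0, 0.001, 0, -1]
    - [0, 0, 0, 0, 0.001, 0, -1]
    - [0, 0, 0, 0, 0.001, 0, -1]
    - [0, 0, 0, 0, 0.001, 0, -1]
    - [0, 0, 0, 0, 0, 0, -1]
    - [0, 0, 0, 0, 0, 0, -1]

```text
clock: 10.58
tcp_pos: [0.5603, 0.1404, 0.0408]
orientation: [3.134, 0.214, 0.0]
contact_force: [0.2, 0.4, 0.6]
grip_width: 0.0136
gripper_force: 49.2
```

```bash
python3 st.py .5573 .1364 .041 .1372
```

```text
t 10.58 tcp [560.3 140.4  40.8] yaw 0.1365 tilt [ 0.0001 -0.0002] F [0.15 0.35 0.61] w 13.6 gf 49.2 q [-0.05  0.6  -0.4   1.91  0.35  0.7  -2.09]
tool delta mm [-3.5  3.6 -0.2] turn units about tool z -0.006
```

Emit:
apply_moves:
  moves:
    - [0, 0, 0, 0, 0, 0.0003, -1]
    - [0, 0, 0, 0, 0, 0.0003, -1]
    - [0, 0, 0, 0, 0, 0, -1]
    - [0, 0, 0, 0, 0.0005, 0, -1]
    - [0, 0, 0, 0, 0.0005, 0, -1]
    - [0, 0, 0, 0, 0.0005, 0, -1]
    - [0, 0, 0, 0, 0, 0, -1]
    - [0, 0, 0, 0, 0, 0, -1]

```text
clock: 11.25
tcp_pos: [0.5604, 0.1402, 0.0408]
orientation: [-3.133, -0.216, -0.001]
contact_force: [-1.8, 1.5, 7.3]
grip_width: 0.0135
gripper_force: 49.9
```

```bash
python3 st.py .5573 .1364 .041 .1372
```

```text
t 11.25 tcp [560.4 140.2  40.8] yaw 0.1374 tilt [0.0005 0.001 ] F [-1.77  1.48  7.34] w 13.5 gf 49.9 q [-0.04  0.6  -0.4   1.91  0.35  0.7  -2.09]
tool delta mm [-3.6  3.4 -0.2] turn units about tool z 0.001
```

Emit:
apply_moves:
  moves:
    - [0, 0, 0, 0, 0, -0.0004, -1]
    - [0, 0, 0, 0, 0.0005, 0, -1]
    - [0, 0, 0, 0, 0.0005, 0, -1]
    - [0, 0, 0, 0, 0.0005, 0, -1]
    - [0, 0, 0, 0, 0, 0, -1]
    - [0, 0, 0, 0, 0, 0, -1]
    - [0, 0, 0, 0, 0, 0, -1]
    - [0, 0, 0, 0, 0, 0, -1]

```text
clock: 11.92
tcp_pos: [0.5609, 0.1381, 0.0408]
orientation: [-3.134, -0.215, -0.001]
contact_force: [-0.7, 4.0, 4.9]
grip_width: 0.0132
gripper_force: 49.8
```

```bash
python3 st.py .5573 .1364 .041 .1372
```

```text
t 11.92 tcp [560.9 138.1  40.8] yaw 0.137 tilt [0.0006 0.0005] F [-0.66  4.04  4.89] w 13.2 gf 49.8 q [-0.04  0.6  -0.4   1.91  0.35  0.7  -2.08]
tool delta mm [-3.8  1.2 -0.2] turn units about tool z -0.002
```

Emit:
apply_moves:
  moves:
    - [0, 0, 0, 0, 0, -0.0002, -1]
    - [0, 0, 0, 0, 0.0002, 0, -1]
    - [0, 0, 0, 0, 0.0002, 0, -1]
    - [0, 0, 0, 0, 0.0002, 0, -1]
    - [0, 0, 0, 0, 0, 0, -1]
    - [0, 0, 0, 0, 0, 0, -1]
    - [0, 0, 0, 0, 0, 0, -1]
    - [0, 0, 0, 0, 0, 0, -1]

```text
clock: 12.58
tcp_pos: [0.5609, 0.1378, 0.0409]
orientation: [-3.133, -0.215, -0.001]
contact_force: [0.1, 5.4, 1.4]
grip_width: 0.0137
gripper_force: 49.4
```

```bash
cat > chk.py <<'E'
# compare rail near end with the board's near (-x) edge in the side view, both as drawn; prints contact state
from m import *
from st import st
from bench import grab_frame
o,M=st([.5573,.1364,.041,.1372])
f=grab_frame("side"); cv2.imwrite("pics/chk_side.png",f); c=C["side"]
u=f.astype(int); print("rail mean col per row near the corner")
x0,y0=190,225
for y in range(228,252,2):
    print(y," ".join("%3d,%3d"%(u[y,x,2],u[y,x,0]) for x in range(204,228)))
E
python3 chk.py
```

```text
t 12.58 tcp [560.9 137.8  40.9] yaw 0.137 tilt [0.0006 0.001 ] F [0.14 5.43 1.43] w 13.7 gf 49.4 q [-0.04  0.6  -0.4   1.91  0.35  0.7  -2.08]
tool delta mm [-3.8  0.9 -0.1] turn units about tool z -0.002
rail mean col per row near the corner
228  74, 20  74, 21  72, 20  74, 23  72, 19  67, 19  60, 14  57, 14  58, 27  60, 47  57, 69  45, 81  31, 87  23, 91  16, 92  16, 93  15, 92  15, 93  14, 93  16, 93  16, 93  29, 93  65, 93 111, 92
230  74, 17  74, 19  74, 24  73, 18  73, 20  71, 22  65, 18  70, 21  76, 20  80, 23  83, 27  81, 36  74, 44  67, 59  52, 75  26, 84  13, 92  14, 93  11, 92  28, 92  64, 92 110, 91 149, 92 168, 90
232  78, 17  77, 20  77, 20  76, 20  74, 20  74, 20  74, 20  76, 24  79, 22  79, 23  80, 23  79, 22  74, 20  66, 23  51, 44  29, 74  15, 89  27, 92  63, 93 111, 91 149, 94 167, 90 162, 82 138, 65
234  79, 20  79, 21  79, 22  79, 22  80, 21  79, 24  78, 20  75, 19  75, 25  75, 21  73, 18  70, 20  53, 11  42, 16  36, 44  36, 75  63, 89 110, 93 147, 93 166, 91 161, 81 138, 65 112, 49 103, 45
236  79, 22  77, 20  78, 22  77, 19  79, 22  78, 20  78, 17  79, 24  79, 
[... 794 characters left out ...]
 116, 25  93, 21  88, 19 122, 20 166, 26 195, 39 204, 39 204, 44 196, 52 181, 71 170, 84 166, 86 164, 86 165, 85
246 175, 91 175, 92 174, 93 174, 92 175, 89 178, 88 182, 83 189, 76 193, 68 194, 59 191, 49 183, 40 182, 34 196, 36 205, 35 205, 41 197, 53 183, 67 172, 79 165, 83 164, 86 164, 84 162, 81 149, 70
248 175, 92 174, 91 174, 91 174, 92 174, 90 175, 92 174, 92 173, 91 171, 89 172, 85 177, 82 184, 76 192, 66 197, 59 195, 61 183, 68 172, 81 164, 84 164, 84 164, 85 162, 81 149, 72 123, 58 102, 69
250 173, 90 173, 90 174, 92 174, 91 174, 91 173, 89 170, 89 168, 88 167, 85 166, 86 167, 86 168, 88 168, 87 169, 84 168, 84 166, 87 163, 85 162, 83 159, 81 146, 70 122, 58 101, 68 100,102 112,138
```

```bash
cat > rect.py <<'E'
from m import *
from bench import grab_frame
F0={n:cv2.imread(f"pics/{n}0.png") for n in C}
F1={n:grab_frame(n) for n in C}
for n in F1: cv2.imwrite(f"pics/r1_{n}.png",F1[n])
J={"side":(.5749,.0195,.1372),"top":(.5717,.0215,.1372)}
def samp(f,n,P):
    sh=P.shape[:-1]; uv=proj(place(P.reshape(-1,3)/1000,J[n]),C[n]).astype(np.float32).reshape(*sh,2)
    return cv2.remap(f,uv[...,0],uv[...,1],cv2.INTER_CUBIC).astype(int)
def prof(f,n,xs,ys,zs,ax):
    P=np.stack(np.meshgrid(xs,ys,zs,indexing="ij"),-1).astype(float)
    s=samp(f,n,P.reshape(P.shape[0]*P.shape[1],P.shape[2],3)).reshape(*P.shape[:3],3)
    return s.mean(axis=tuple(a for a in range(3) if a!=ax))[:,2].round().astype(int)
a=np.arange
def show(t,x,p): print(t,x[0],"..",x[-1],"step",x[1]-x[0],":",*p)
print("TOP plane z=54: far end, along x")
x=a(60,96,1.5)
show("loose",x,prof(F1["top"],"top",x,a(114,121,1),[54],0)); show("fitted",x,prof(F0["top"],"top",x,a(-120,-113,1),[54],0))
show("fitted now",x,prof(F1["top"],"top",x,a(-120,-113,1),[54],0))
y=a(100,136,1.5); show("TOP loose across y, x 64-76",y,prof(F1["top"],"top",a(64,76,2),y,[54],1))
show("TOP fitted across",-y,prof(F0["top"],"top",a(64,76,2),-y,[54],1))
print("SIDE +y face plane: near end along x")
x=a(-98,-58,1.5)
show("loose z46-50",x,prof(F1["side"],"side",x,[124],a(44,50,1),0)); show("loose z34-42",x,prof(F1["side"],"side",x,[124],a(34,42,1),0)); show("fitted z44-50",x,prof(F0["side"],"side",x,[-110],a(44,50,1),0)); show("fitted z36-42",x,prof(F0["side"],"side",x,[-110],a(36,42,1),0))
z=a(0,66,2.); show("SIDE loose along z x -75..-60",z,prof(F1["side"],"side",a(-75,-60,1),[124],z,2)); show("SIDE fitted along z",z,prof(F0["side"],"side",a(-75,-60,1),[-110],z,2))
print("board near edge, plane z=27"); x=a(-100,-60,1.5)
for n in C:
  for y0 in(-90,-20,40): show(f"{n} y{y0}",x,prof(F0[n],n,x,a(y0-6,y0+6,1),[27],0))
E
python3 rect.py
```

```text
TOP plane z=54: far end, along x
loose 60.0 .. 94.5 step 1.5 : 33 27 19 16 18 26 31 37 44 49 55 59 55 70 115 160 176 177 174 169 166 167 169 174
fitted 60.0 .. 94.5 step 1.5 : 41 38 42 50 59 63 64 61 60 59 52 51 62 91 128 159 169 170 168 164 163 161 161 160
fitted now 60.0 .. 94.5 step 1.5 : 46 41 47 60 67 69 69 68 66 63 55 56 68 100 140 172 184 186 182 179 178 176 176 174
TOP loose across y, x 64-76 100.0 .. 134.5 step 1.5 : 108 158 188 158 72 5 1 30 59 66 46 25 16 23 37 44 49 59 64 64 59 58 68 91
TOP fitted across -100.0 .. -134.5 step -1.5 : 84 98 121 143 156 146 89 37 41 58 60 59 57 56 57 75 104 141 164 171 163 160 160 161
SIDE +y face plane: near end along x
loose z46-50 -98.0 .. -59.0 step 1.5 : 108 122 139 150 149 137 112 87 61 50 46 52 60 67 73 75 77 77 76 76 76 76 76 76 77 77 76
loose z34-42 -98.0 .. -59.0 step 1.5 : 159 148 136 132 124 117 100 83 62 50 46 53 62 70 76 78 79 78 79 79 79 78 78 79 79 78 78
fitted z44-50 -98.0 .. -59.0 step 1.5 : 175 177 176 173 162 150 126 102 78 63 57 61 70 74 76 77 77 76 76 76 76 76 77 77 77 77 77
fitted z36-42 -98.0 .. -59.0 step 1.5 : 168 1
[... 538 characters left out ...]
7 93 32 2 8 17 16 16 19 20
top y-20 -100.0 .. -61.0 step 1.5 : 121 133 140 141 139 138 139 139 139 141 142 136 127 132 146 158 156 128 84 36 7 6 19 21 18 20 22
top y40 -100.0 .. -61.0 step 1.5 : 117 130 140 140 136 137 139 141 142 144 142 132 125 130 145 163 162 138 86 28 2 8 18 20 21 20 20
side y-90 -100.0 .. -61.0 step 1.5 : 169 168 168 167 162 154 142 128 115 112 121 138 157 172 178 176 163 142 112 79 50 26 14 9 10 13 13
side y-20 -100.0 .. -61.0 step 1.5 : 169 169 170 170 167 160 149 134 119 113 119 135 154 169 176 173 159 134 103 70 41 22 12 12 14 13 12
side y40 -100.0 .. -61.0 step 1.5 : 169 170 171 171 169 163 151 134 117 107 111 127 148 166 174 172 157 134 102 68 42 23 13 11 13 15 16
```

Compared against the fitted rail at the same spots, the loose rail sits about +0.6 mm along x in both views, so its ends are even. Now raising the push.

Emit:
apply_moves:
  moves:
    - [0, 0, 0, 0, 0.0002, 0, -1]
    - [0, 0, 0, 0, 0.0002, 0, -1]
    - [0, 0, 0, 0, 0, 0, -1]
    - [0, 0, 0, 0, 0, 0, -1]
    - [0, 0, 0, 0, 0, 0, -1]
    - [0, 0, 0, 0, 0, 0, -1]
    - [0, 0, 0, 0, 0, 0, -1]
    - [0, 0, 0, 0, 0, 0, -1]

```text
clock: 13.4
tcp_pos: [0.5609, 0.1378, 0.0408]
orientation: [-3.133, -0.215, -0.001]
contact_force: [0.3, 6.0, 1.6]
grip_width: 0.0133
gripper_force: 49.4
```

```bash
python3 st.py
```

```text
t 13.4 tcp [560.9 137.8  40.8] yaw 0.1372 tilt [0.0006 0.0015] F [0.29 5.96 1.58] w 13.3 gf 49.4 q [-0.04  0.6  -0.4   1.91  0.35  0.7  -2.08]
```

Emit:
apply_moves:
  moves:
    - [0, 0, 0, 0, 0.0003, 0, -1]
    - [0, 0, 0, 0, 0.0003, 0, -1]
    - [0, 0, 0, 0, 0, 0, -1]
    - [0, 0, 0, 0, 0, 0, -1]
    - [0, 0, 0, 0, 0, 0, -1]
    - [0, 0, 0, 0, 0, 0, -1]
    - [0, 0, 0, 0, 0, 0, -1]
    - [0, 0, 0, 0, 0, 0, -1]

```text
clock: 14.07
tcp_pos: [0.5609, 0.1378, 0.0409]
orientation: [-3.132, -0.216, -0.001]
contact_force: [0.1, 6.9, 1.3]
grip_width: 0.0134
gripper_force: 49.3
```

```bash
python3 st.py
```

```text
t 14.07 tcp [560.9 137.8  40.9] yaw 0.1375 tilt [0.0006 0.0022] F [0.1  6.92 1.3 ] w 13.4 gf 49.3 q [-0.04  0.6  -0.4   1.91  0.35  0.7  -2.08]
```

Emit:
apply_moves:
  moves:
    - [-0.015, 0, 0, 0, 0.0003, 0, -1]
    - [-0.015, 0, 0, 0, 0.0003, 0, -1]
    - [0, 0, 0, 0, 0.0003, 0, -1]
    - [0, 0, 0, 0, 0.0003, 0, -1]
    - [0, 0, 0, 0, 0, 0, -1]
    - [0, 0, 0, 0, 0, 0, -1]
    - [0, 0, 0, 0, 0, 0, -1]
    - [0, 0, 0, 0, 0, 0, -1]

```text
clock: 14.73
tcp_pos: [0.5609, 0.1377, 0.0409]
orientation: [-3.134, -0.217, -0.002]
contact_force: [0.3, 9.9, 1.2]
grip_width: 0.0135
gripper_force: 49.3
```

```bash
python3 st.py
```

```text
t 14.73 tcp [560.9 137.7  40.9] yaw 0.1382 tilt [0.0012 0.0005] F [0.28 9.88 1.19] w 13.5 gf 49.3 q [-0.04  0.6  -0.4   1.91  0.35  0.7  -2.08]
```

Emit:
apply_moves:
  moves:
    - [-0.015, 0, 0, 0, 0.0003, 0, -1]
    - [0, 0, 0.005, 0, 0.0003, 0, -1]
    - [0, 0, 0, 0, 0, 0, -1]
    - [0, 0, 0, 0, 0, 0, -1]
    - [0, 0, 0, 0, 0, 0, -1]
    - [0, 0, 0, 0, 0, 0, -1]
    - [0, 0, 0, 0, 0, 0, -1]
    - [0, 0, 0, 0, 0, 0, -1]

```text
clock: 15.4
tcp_pos: [0.5609, 0.1377, 0.0409]
orientation: [3.134, 0.217, 0.002]
contact_force: [0.9, 10.8, -0.4]
grip_width: 0.0135
gripper_force: 49.3
```

```bash
python3 st.py
```

```text
t 15.4 tcp [560.9 137.7  40.9] yaw 0.1381 tilt [ 0.0013 -0.0004] F [ 0.9  10.75 -0.44] w 13.5 gf 49.3 q [-0.04  0.6  -0.4   1.91  0.35  0.7  -2.08]
```

Emit:
apply_moves:
  moves:
    - [0, 0, 0, 0, 0.0004, 0.0002, -1]
    - [0, 0, 0, 0, 0, 0, -1]
    - [0, 0, 0, 0, 0, 0, -1]
    - [0, 0, 0, 0, 0, 0, -1]
    - [0, 0, 0, 0, 0, 0, -1]
    - [0, 0, 0, 0, 0, 0, -1]
    - [0, 0, 0, 0, 0, 0, -1]
    - [0, 0, 0, 0, 0, 0, -1]

```text
clock: 16.07
tcp_pos: [0.5609, 0.1377, 0.0409]
orientation: [3.134, 0.217, 0.002]
contact_force: [-0.9, 10.7, 1.6]
grip_width: 0.0134
gripper_force: 49.6
```

```bash
python3 st.py; python3 rect.py | head -9
```

```text
t 16.07 tcp [560.9 137.7  40.9] yaw 0.1383 tilt [ 0.0014 -0.    ] F [-0.95 10.69  1.61] w 13.4 gf 49.6 q [-0.04  0.6  -0.4   1.91  0.35  0.7  -2.08]
TOP plane z=54: far end, along x
loose 60.0 .. 94.5 step 1.5 : 29 24 13 9 17 33 40 42 46 50 54 57 54 69 112 156 174 177 174 168 165 165 169 174
fitted 60.0 .. 94.5 step 1.5 : 41 38 42 50 59 63 64 61 60 59 52 51 62 91 128 159 169 170 168 164 163 161 161 160
fitted now 60.0 .. 94.5 step 1.5 : 48 44 48 57 65 70 70 67 67 65 57 56 68 99 139 173 184 186 182 178 178 177 176 173
TOP loose across y, x 64-76 100.0 .. 134.5 step 1.5 : 110 158 188 157 70 4 2 32 57 65 54 35 17 14 26 37 48 60 62 58 54 55 63 81
TOP fitted across -100.0 .. -134.5 step -1.5 : 84 98 121 143 156 146 89 37 41 58 60 59 57 56 57 75 104 141 164 171 163 160 160 161
SIDE +y face plane: near end along x
loose z46-50 -98.0 .. -59.0 step 1.5 : 108 122 139 150 149 137 111 87 61 49 44 50 60 69 75 76 77 76 75 74 75 76 76 76 76 76 76
loose z34-42 -98.0 .. -59.0 step 1.5 : 160 148 137 132 125 117 100 82 62 51 46 52 62 71 78 79 80 80 79 79 80 80 80 79 79 79 79
```

Emit:
apply_moves:
  moves:
    - [0, 0, 0, 0, 0.0003, 0, -1]
    - [0, 0, 0, 0, 0.0003, 0, -1]
    - [0, 0, 0, 0, 0, 0, -1]
    - [0, 0, 0, 0, 0, 0, -1]
    - [0, 0, 0, 0, 0, 0, -1]
    - [0, 0, 0, 0, 0, 0, -1]
    - [0, 0, 0, 0, 0, 0, -1]
    - [0, 0, 0, 0, 0, 0, -1]

```text
clock: 16.83
tcp_pos: [0.5609, 0.1377, 0.0409]
orientation: [-3.134, -0.217, -0.002]
contact_force: [-1.3, 11.4, 1.2]
grip_width: 0.0137
gripper_force: 49.4
```

Emit:
apply_moves:
  moves:
    - [0, 0, 0, 0, 0, 0, -1]
    - [0, 0, 0, 0, 0, 0, -1]
    - [0, 0, 0, 0, 0, 0, -1]
    - [0, 0, 0, 0, 0, 0, -1]
    - [0, 0, 0, 0, 0, 0, -1]
    - [0, 0, 0, 0, 0, 0, -1]
    - [0, 0, 0, 0, 0, 0, -1]
    - [0, 0, 0, 0, 0, 0, -1]

```text
clock: 17.5
tcp_pos: [0.5609, 0.1377, 0.0409]
orientation: [-3.133, -0.218, -0.002]
contact_force: [-0.3, 12.2, 2.2]
grip_width: 0.0136
gripper_force: 49.4
```

Steady at 12 N. Holding.

Emit:
apply_moves:
  moves:
    - [0, 0, 0, 0, 0, 0, -1]
    - [0, 0, 0, 0, 0, 0, -1]
    - [0, 0, 0, 0, 0, 0, -1]
    - [0, 0, 0, 0, 0, 0, -1]
    - [0, 0, 0, 0, 0, 0, -1]
    - [0, 0, 0, 0, 0, 0, -1]
    - [0, 0, 0, 0, 0, 0, -1]
    - [0, 0, 0, 0, 0, 0, -1]

```text
clock: 18.17
tcp_pos: [0.561, 0.1377, 0.0409]
orientation: [-3.133, -0.217, -0.002]
contact_force: [-1.1, 12.0, 1.6]
grip_width: 0.0134
gripper_force: 49.4
```

Emit:
apply_moves:
  moves:
    - [0, 0, 0, 0, 0, 0, -1]
    - [0, 0, 0, 0, 0, 0, -1]
    - [0, 0, 0, 0, 0, 0, -1]
    - [0, 0, 0, 0, 0, 0, -1]
    - [0, 0, 0, 0, 0, 0, -1]
    - [0, 0, 0, 0, 0, 0, -1]
    - [0, 0, 0, 0, 0, 0, -1]
    - [0, 0, 0, 0, 0, 0, -1]

```text
clock: 18.83
tcp_pos: [0.5609, 0.1376, 0.0409]
orientation: [-3.134, -0.217, -0.002]
contact_force: [-1.4, 11.7, 2.0]
grip_width: 0.0133
gripper_force: 49.4
```

Emit:
apply_moves:
  moves:
    - [0, 0, 0, 0, 0, 0, -1]
    - [0, 0, 0, 0, 0, 0, -1]
    - [0, 0, 0, 0, 0, 0, -1]
    - [0, 0, 0, 0, 0, 0, -1]
    - [0, 0, 0, 0, 0, 0, -1]
    - [0, 0, 0, 0, 0, 0, -1]
    - [0, 0, 0, 0, 0, 0, -1]
    - [0, 0, 0, 0, 0, 0, -1]

```text
clock: 19.5
tcp_pos: [0.561, 0.1377, 0.0409]
orientation: [-3.133, -0.217, -0.002]
contact_force: [-1.1, 12.1, 1.9]
grip_width: 0.0132
gripper_force: 49.4
```

Emit:
apply_moves:
  moves:
    - [0, 0, 0, 0, 0, 0, -1]
    - [0, 0, 0, 0, 0, 0, -1]
    - [0, 0, 0, 0, 0, 0, -1]
    - [0, 0, 0, 0, 0, 0, -1]
    - [0, 0, 0, 0, 0, 0, -1]
    - [0, 0, 0, 0, 0, 0, -1]
    - [0, 0, 0, 0, 0, 0, -1]
    - [0, 0, 0, 0, 0, 0, -1]

```text
clock: 20.17
tcp_pos: [0.561, 0.1377, 0.0409]
orientation: [-3.133, -0.217, -0.002]
contact_force: [-0.9, 12.7, 1.6]
grip_width: 0.0134
gripper_force: 49.4
```

Emit:
apply_moves:
  moves:
    - [0, 0, 0, 0, 0, 0, -1]
    - [0, 0, 0, 0, 0, 0, -1]
    - [0, 0, 0, 0, 0, 0, -1]
    - [0, 0, 0, 0, 0, 0, -1]
    - [0, 0, 0, 0, 0, 0, -1]
    - [0, 0, 0, 0, 0, 0, -1]
    - [0, 0, 0, 0, 0, 0, -1]
    - [0, 0, 0, 0, 0, 0, -1]

```text
clock: 20.83
tcp_pos: [0.5609, 0.1377, 0.0409]
orientation: [-3.133, -0.217, -0.002]
contact_force: [-0.9, 12.0, 2.1]
grip_width: 0.0136
gripper_force: 49.4
```

Emit:
apply_moves:
  moves:
    - [0, 0, 0, 0, 0, 0, -1]
    - [0, 0, 0, 0, 0, 0, -1]
    - [0, 0, 0, 0, 0, 0, -1]
    - [0, 0, 0, 0, 0, 0, -1]
    - [0, 0, 0, 0, 0, 0, -1]
    - [0, 0, 0, 0, 0, 0, -1]
    - [0, 0, 0, 0, 0, 0, -1]
    - [0, 0, 0, 0, 0, 0, -1]

```text
clock: 21.5
tcp_pos: [0.561, 0.1377, 0.0409]
orientation: [-3.133, -0.218, -0.002]
contact_force: [-1.2, 11.7, 1.8]
grip_width: 0.0135
gripper_force: 49.4
```

```bash
python3 st.py; python3 -c "
from bench import order,telemetry
f=telemetry.get_obs()['contact_force']
if 10<f[1]<14: print(order.hand_in())"
```

```text
t 21.5 tcp [561.  137.7  40.9] yaw 0.1386 tilt [0.0015 0.0007] F [-1.18 11.71  1.77] w 13.5 gf 49.4 q [-0.04  0.6  -0.4   1.91  0.35  0.7  -2.08]
the job is handed in; nothing more can be done
None
```

The walnut rail stands on the jig at the bare end, its ends even with the board to within about 1 mm; I held it against the board at about 12 N for over 4 s and handed in at 21.5 s with the robot still pressing.

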